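# Put the wine waiter's kit back on its stands

### The arm

A 6-joint arm with a two-finger parallel gripper is mounted at the origin on the work surface; the furniture and walls round the work are solid. World frame = base frame: x ahead of the robot, y to its left, z up, the work surface at z = 0. Lengths are in mm, angles in degrees, forces in N, time in s.
With the tool pointing down it reaches from about 350 to 850 mm from the base axis. Payload 8.1 kg.
Tool frame: the origin (TCP) lies midway between the tips of the shut fingers; the grasp point (between the pads) lies 19 mm behind it; z points along the fingers, y is the line along which they close (so a half turn about z gives the same grasp; the last joint's range is limited). The gripper opens to 85 mm and grips with 20 to 120 N. Pads are 22 mm wide; open, the fingers measure 114 mm over their backs; the gripper's body (76 mm by 85 mm) begins 54 mm behind the grasp point. The pads swing forward as they close: fully open they stand 13 mm farther back than shut.
Start: joints at [-70.497, 7.471, 85.268, -0, 87.261, -4.893], TCP at [247.85, -546.421, 231.292] pointing down, gripper open.
Joint ranges: [-169.43, 169.43], [-51.17, 129.36], [1.28, 143.12], [-76.62, 256.62], [0, 156.53], [-152.29, 152.29]. Speed limits (degrees/s): [136.94, 136.94, 159.86, 180, 180, 180].

### API

Orientations are given as [roll, pitch, yaw] about the fixed x, y, z axes, in that order (R = Rz(yaw) Ry(pitch) Rx(roll)).
In Python, from bench import r gives the robot as it stands. The module is installed in compiled form; this text tells all that it offers.
- The arm moves only by the tool jog_arm, never from a script. Its argument "rows" is a list of rows, each a list of 2 entries, a list of its own where there are three numbers: the shift along the tool's x, y, z in mm, then the turn, a rotation vector about the tool's x, y, z in rad. A call has 1 to 10 rows; each row is the pose to reach, as a shift and turn from the pose commanded when the call began, along the tool's axes at that moment; what a row does not reach only later rows make up. A row lasts 1/10 s, in which the tool goes at most 50 mm and 8.59 degrees, less where a joint would pass 70% of its speed; a pose out of reach is approached as far as the arm can. A call with a gripper value outside its range is refused whole. "grip" is the finger opening in mm, from 0 to 85.4, set as the call begins (left out, the last holds). The fingers move at their own pace and stop on an object; "force" is the grip in N (left out, the last holds). Time passes only in rows, so rows that repeat a pose let the fingers close. It gives the time, the measured TCP pose, the force, the opening and the grip force at its end, in the units of the state.
- r.sense(): the state, without advancing time (a new reading comes with each control period).
- r.snapshot(name): name is "scene" or "top" or "wrist"; returns (picture, depth): 384x512x3 uint8, blue, green, red; 384x512 float32, mm along the optical axis (not along the pixel's ray), 0 where there is no reading.
- r.camera_params(name): a dict with "fx", "fy", "cx", "cy" (pixels), "dist_coeffs" ([k1, k2, p1, p2, k3] as OpenCV has them; the pictures are not rectified), "pose" (4x4, takes a point from camera to world coordinates); the wrist camera has in their place "tool_from_camera" (4x4, takes a point from camera to tool coordinates, whose origin is the TCP and whose axes are the flange's). Camera axes: x right, y down, z forward; pixel columns grow to the right and rows downward; lengths in mm; the calibration is good to about 2 mm. A picture is of the moment at which its call begins: read the wrist's pose just before it. camera_params takes no time and is no camera call.
- r.hand_in(): hands the job in; it is judged then, once.
The state is a dict: "time": time; "joint_pos": joint angles; "qd": joint speeds; "joint_efforts": joint torques, N m; "tool_pos": TCP position; "tcp_rot": TCP orientation; "ft_force": force on the tool from outside, world axes, zero at the start; "wrist_torque": the same for the moment, N m; "finger_gap": finger opening in mm; "grip_force": force on a finger pad.
Only numpy, scipy, OpenCV 4.12 (cv2) and the standard library are available. Lean on these libraries where they do the work, as an engineer would, in place of code of your own. Each camera call takes 0.05 s, during which the arm holds its last target. There are 200 camera calls.

### The job

The tasting is over: put the wine waiter's four tools away, each on the oak stand made for it. The wing corkscrew goes upright on its bell into the wide round dish, the bottle stopper goes crown down, cork up, into the small round dish, the foil cutter goes flat into the rectangular tray, lying the way of its pocket, and the drip collar goes over the post, down onto its foot. Do not knock over or push about the stoneware beaker and the tasting glass.

Things in the scene. Friction and masses are not known exactly. Their poses are not given: they have to be found in the camera images.
- corkscrew: Loose metal wing corkscrew, rigid, 43 x 65 x 125 mm, 0.19 kg, standing on its round bell (diameter 44 mm); wings hang 33 mm out either side along its y, ends 10 mm up. Origin: centre of underside; z up. Its wooden T handle, a bar 14 mm thick and 70 mm long along its y, has its centre line 119 mm above the underside; pinch it across x from above.
- cutter: Loose black foil cutter, a small rounded block 33 (x) x 46 (y) x 14 (z) mm, 0.03 kg, lying flat. Origin: centre of the underside. Pinch it from above across its 46 mm length (along its y).
- collar: Loose brass drip collar, a plain ring: outside diameter 44 mm, hole 27 mm, 12 mm thick, 0.045 kg, lying flat. Origin: centre of the underside. Pinch it from above across the outside.
- stopper: Loose bottle stopper, 56 mm tall, 0.06 kg, standing on its round metal crown, cork up. Crown and flange diameter 31 mm up to 34 mm above the underside; above that the cork, diameter 20 mm, up to 56 mm. Origin: centre of the underside; z towards the cork. Pinch it by the cork from above.
- corkscrew_dish: Stand for the corkscrew, fixed: turned oak dish, the wider of the two round dishes, outside diameter 86 mm, 19 mm high, with a round flat-bottomed grey-felted recess of diameter 62 mm whose floor is 12 mm above the table. Origin: centre of the underside, z up.
- stopper_dish: Stand for the stopper, fixed: turned oak dish, the smaller of the two round dishes, outside diameter 70 mm, 23 mm high, with a round flat-bottomed grey-felted recess of diameter 48 mm whose floor is 12 mm above the table. Origin: centre of the underside, z up.
- collar_post: Stand for the drip collar, fixed: a round oak foot, diameter 68 mm, 14 mm high (flat on top), with an upright post of diameter 11 mm in its middle whose rounded tip is 45.5 mm above the table. Origin: centre of the underside, z up along the post.
- cutter_tray: Stand for the foil cutter, fixed: rectangular oak tray, outside 70 (x) x 83 (y) mm, 16 mm high, with a grey-felted rectangular pocket 50 (x) x 63 (y) mm whose floor is 11 mm above the table; the cutter lies in it with its long side along the tray's long side (either way round). Origin: centre of the underside, z up.
- beaker: Bystander, loose: empty stoneware beaker with a dark band, diameter 63 mm, 80 mm tall. Origin: centre of the underside. Must be left standing where it is.
- glass: Bystander, loose: empty stemmed tasting glass, diameter 64 mm, 155 mm tall. Origin: centre of the underside. Must be left standing where it is.
There are look-alikes about, which are no part of the job. Leave any purple look-alike of the collar alone. Leave any red look-alike of the corkscrew alone.

How it is judged (in metres and radians):
At the end, for the whole second after the job is handed in: Corkscrew upright in the wide dish, stopper cork up in the small dish, collar level round the post (each within 12 mm of centre), cutter flat in the tray, long side along it (16 mm, 0.6 rad); all down on the floor of their stands within 3 mm, level within 0.1 rad and at rest (horizontal distance between corkscrew and corkscrew_dish below 0.012 m and z of corkscrew in the frame of corkscrew_dish below 0.015 m and angle between each of corkscrew, stopper, collar, cutter's own z axis and vertical below 0.1 rad and linear speed of each of corkscrew, stopper, collar, cutter below 0.02 m/s and horizontal distance between stopper and stopper_dish below 0.012 m and z of stopper in the frame of stopper_dish below 0.015 m and horizontal distance between collar and collar_post below 0.012 m and z of collar in the frame of collar_post below 0.017 m and horizontal distance between cutter and cutter_tray below 0.016 m and z of cutter in the frame of cutter_tray below 0.014 m and angle between the y axis of cutter and the y axis of cutter_tray, either way round below 0.6 rad); the robot touches nothing.
It fails at once if the beaker is tipped or pushed more than 30 mm (distance of beaker from where it was at the start of the episode above 0.03 m or angle between beaker's own z axis and vertical above 0.35 rad).
It fails at once if the tasting glass is tipped or pushed more than 30 mm (distance of glass from where it was at the start of the episode above 0.03 m or angle between glass's own z axis and vertical above 0.35 rad).
It also fails if it takes over 118 s, if anything falls off the work surface, if the arm or the gripper's body presses on something with over 40 N, if the wrist force passes 120 N, or if a joint passes its speed limit or range.

## Working session

There is one attempt and no reset: what is moved stays moved. The work goes in short steps, Python scripts to look and compute and a tool call to move; the robot and the scene stay as the last step left them, time stands still between calls to the robot, and variables do not carry over. Pictures are saved under pics/ and viewed, at most 14 in all, crops included, and the job is handed in when it is done.

Besides the shell and the picture viewer there is one more tool, called after "Call:" in YAML: its name, and indented under it one key for each argument. jog_arm: Moves the arm, as the interface text tells. Its arguments: {"type":"object","properties":{"rows":{"type":"array"},"grip":{"type":"number"},"force":{"type":"number"}},"required":["rows"]}

```bash
mkdir -p pics; ls; python3 - <<'E'
from bench import r
import cv2,numpy as np
np.set_printoptions(precision=4,suppress=True)
print(r.sense())
for n in("scene","top"):
    im,d=r.snapshot(n); cv2.imwrite(f"pics/{n}0.png",im); np.savez(f"{n}0.npz",im=im,d=d); print(n,r.camera_params(n))
print(r.camera_params("wrist"))
E
```

```text
pics
{'time': 0.0, 'joint_pos': array([-70.4956,   7.5155,  85.3299,  -0.0008,  87.2614,  -4.893 ]), 'qd': array([-0.1179, -0.08  , -0.0102, -0.045 ,  0.0568,  0.0331]), 'joint_efforts': array([ -0.0011, -56.9405, -50.0552,  -0.0003,   0.015 ,   0.    ]), 'tool_pos': array([ 247.6684, -545.8903,  230.2346]), 'tcp_rot': array([-179.8936,   -0.0083,   24.3974]), 'ft_force': array([-0.4532, -0.0449, -0.7828]), 'wrist_torque': array([ 0.0506, -0.0297,  0.0053]), 'grip_force': 0.0, 'finger_gap': 85.72520964493656}
scene {'fx': 359.5492806684498, 'fy': 359.5492806684498, 'cx': 254.6194851484027, 'cy': 196.672214547887, 'dist_coeffs': array([-0.1067,  0.    ,  0.    ,  0.    ,  0.    ]), 'pose': array([[ -0.7632,  -0.4248,   0.4869, -58.7338],
       [ -0.6462,   0.4992,  -0.5772, 604.9914],
       [  0.0021,  -0.7552,  -0.6555, 744.2523],
       [  0.    ,   0.    ,   0.    ,   1.    ]])}
top {'fx': 424.47448060228817, 'fy': 424.47448060228817, 'cx': 265.2452192155403, 'cy': 189.03166142540314, 'dist_coeffs': array([0.0331, 0.    , 0.    , 0.    , 0.    ]), 'pose': array([[  -0.0037,   -0.9926,    0.1213,  326.5077],
       [  -0.9994,   -0.0003,   -0.0332,   13.9713],
       [   0.033 ,   -0.1213,   -0.9921, 1036.1911],
       [   0.    ,    0.    ,    0.    ,    1.    ]])}
{'fx': 273.95630708947255, 'fy': 273.95630708947255, 'cx': 255.76302140183853, 'cy': 188.1927317481077, 'dist_coeffs': array([-0.036,  0.   ,  0.   ,  0.   ,  0.   ]), 'tool_from_camera': array([[   0.0008,   -0.956 ,   -0.2935,   73.7509],
       [   1.    ,    0.0008,    0.0004,   -0.5751],
       [  -0.0002,   -0.2935,    0.956 , -143.3791],
       [   0.    ,    0.    ,    0.    ,    1.    ]])}
```

View pics/scene0.png

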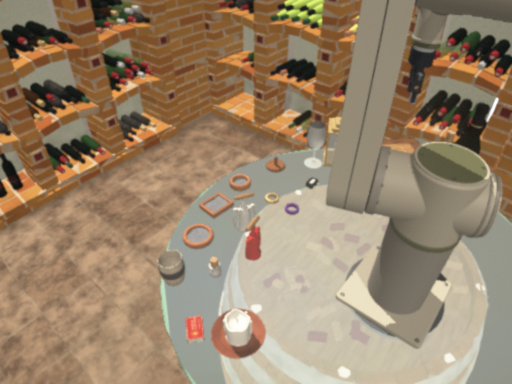

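View pics/top0.png

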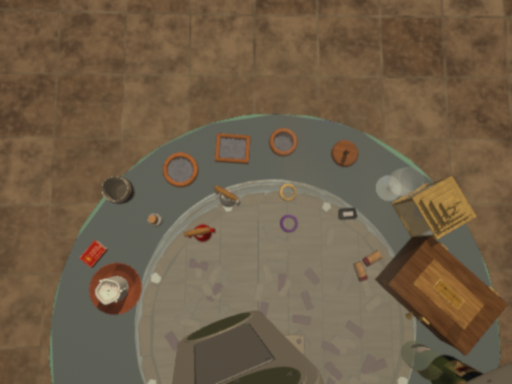

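Top view: the stands are the wide dish (180,169), tray (232,149), small dish (284,141) and post (345,153). The tools are the stopper (154,219) and cutter (347,213). The bystanders are the beaker (117,189) and glass (395,187).

Look-alikes: there are two corkscrews, metal at (227,195) and red at (201,233). There are two rings, brass at (288,191) and purple at (289,223). The metal corkscrew and the brass ring fit the description. I'll confirm that in an enlarged crop.

```bash
cat > h.py <<'E'
import cv2,numpy as np
from bench import r
from scipy.spatial.transform import Rotation as R
def cam(n,s=None):
    c=r.camera_params(n); K=np.array([[c['fx'],0,c['cx']],[0,c['fy'],c['cy']],[0,0,1]])
    if n=='wrist':
        s=s or r.sense(); T=np.eye(4); T[:3,:3]=R.from_euler('xyz',s['tcp_rot'],degrees=True).as_matrix(); T[:3,3]=s['tool_pos']
        P=T@c['tool_from_camera']
    else: P=c['pose']
    return K,np.array(c['dist_coeffs']),P
def ray(C,uv,z):
    K,D,P=C; p=cv2.undistortPoints(np.float64(uv).reshape(-1,1,2),K,D).reshape(-1,2)
    d=np.c_[p,np.ones(len(p))]@P[:3,:3].T; o=P[:3,3]
    return (o+d*((z-o[2])/d[:,2])[:,None])[:,:2]
def cloud(C,d):
    K,D,P=C; v,u=np.mgrid[:d.shape[0],:d.shape[1]]
    p=cv2.undistortPoints(np.float64(np.c_[u.ravel(),v.ravel()]).reshape(-1,1,2),K,D).reshape(-1,2)
    X=np.c_[p,np.ones(len(p))]*d.reshape(-1,1)
    return (X@P[:3,:3].T+P[:3,3]).reshape(*d.shape,3)
E
python3 - <<'E'
from h import *
np.set_printoptions(precision=1,suppress=True)
f=np.load('top0.npz'); im,d=f['im'],f['d']; C=cam('top')
cv2.imwrite('pics/crop1.png',cv2.resize(im[120:250,90:370],None,fx=2.8,fy=2.8,interpolation=cv2.INTER_CUBIC))
X=cloud(C,d)
for n,(u,v) in dict(ckdish=(180,169),tray=(232,149),stdish=(284,141),post=(345,153),beaker=(117,189),glass=(395,187),corks=(227,195),red=(201,233),collar=(288,184),purple=(289,215),cutter=(347,213),stopper=(154,219),).items():
    p=X[v-2:v+3,u-2:u+3].reshape(-1,3); print(n,ray(C,[(u,v)],15)[0],np.median(p,0),p[:,2].max())
E
```

```text
ckdish [500.1 186. ] [500.6 186.5  11.6] 1036.1911071753884
tray [549.9  60.8] [550.4  60.9  11.8] 1036.1911071753884
stdish [570.4 -66.9] [570.8 -67.   12.7] 15.39915772789584
post [ 540.8 -217.1] [ 538.8 -214.7   18.9] 44.77098925139876
beaker [451.3 333.9] [452.7 336.7   6.6] 13.750469273951467
glass [ 456.4 -337.5] [ 441.6 -298.4  126.3] 141.61796746267157
corks [436.8  72.2] [425.1  66.  122.9] 127.94551353233032
red [345.8 133.2] [343.8 121.3 122.6] 128.5810361674703
collar [463.7 -75.7] [464.2 -76.   10.2] 16.027238963394097
purple [388.3 -77.3] [388.4 -77.6  10.6] 14.480129753124288
cutter [ 392.9 -218. ] [ 392.9 -218.5   13.5] 19.62062378502162
stopper [379.4 244.7] [377.4 235.9  54. ] 59.85064968027541
```

View pics/crop1.png

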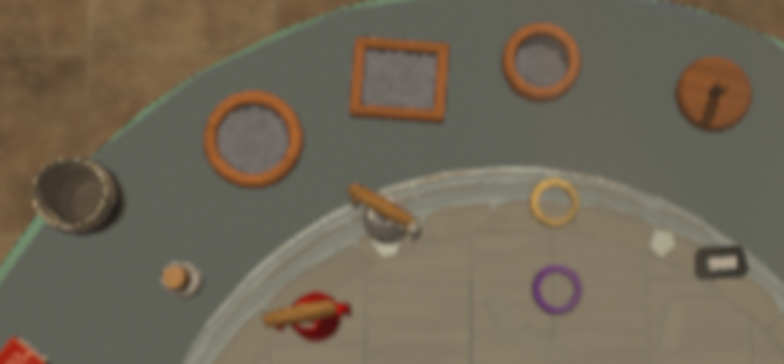

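The crop confirms both picks. The metal corkscrew is at top-view px (227,195) and the brass collar at (288,191); the red and purple ones are decoys. Next I'll measure every pose.

```bash
python3 - <<'E'
from h import *
np.set_printoptions(precision=1,suppress=True)
f=np.load('top0.npz'); im,d=f['im'],f['d']; C=cam('top')
X=cloud(C,d); hsv=cv2.cvtColor(im,cv2.COLOR_BGR2HSV)
H,S,V=[hsv[...,i].astype(int) for i in range(3)]
wood=((H<18)&(S>110)&(V>80))
yel=((H>=14)&(H<32)&(S>70)&(V>120))
dark=(V<65)
def comp(m,u0,v0,u1,v1):
    mm=np.zeros(m.shape,np.uint8); mm[v0:v1,u0:u1]=m[v0:v1,u0:u1]
    n,l,st,c=cv2.connectedComponentsWithStats(mm); k=1+np.argmax(st[1:,4]); v,u=np.nonzero(l==k)
    return np.float64(np.c_[u,v])
def rep(n,uv,z):
    p=ray(C,uv,z).astype(np.float32); h=cv2.convexHull(p)
    print(n,len(uv),'px',uv.mean(0),'circ',np.array(cv2.minEnclosingCircle(h)[0]),cv2.minEnclosingCircle(h)[1]*2,'rect',cv2.minAreaRect(h),'bbox mid',(p.max(0)+p.min(0))/2)
rep('ckdish',comp(wood,155,145,207,193),19)
rep('tray',comp(wood,208,125,256,170),16)
rep('stdish',comp(wood,262,120,305,163),23)
rep('post',comp(wood|(V<60),325,132,365,174),14)
rep('handle',comp(wood|yel,208,178,244,204),119)
rep('redhandle',comp(yel|wood,180,220,222,245),119)
rep('collar',comp(yel,270,175,306,206),12)
rep('cutter',comp(dark,332,200,362,225),14)
rep('cork',comp(wood|yel,140,205,168,230),56)
for n,(x,y,rad,z0,z1) in dict(ck=(430,66,60,112,135),red=(345,125,60,112,135),stop=(378,236,30,48,65),glass=(440,-305,60,100,170),beaker=(450,330,60,60,90)).items():
    m=(np.hypot(X[...,0]-x,X[...,1]-y)<rad)&(X[...,2]>z0)&(X[...,2]<z1); p=X[m]
    print(n,len(p),p.mean(0),cv2.minAreaRect(p[:,:2].astype(np.float32)),cv2.minEnclosingCircle(p[:,:2].astype(np.float32)))
E
```

```text
ckdish 464 px [180.2 169.2] circ [499.  185.4] 84.79556274414062 rect ((499.5538024902344, 185.2403106689453), (83.21310424804688, 81.30108642578125), 0.8702943325042725) bbox mid [499.6 185.2]
tray 428 px [232.1 148. ] circ [552.3  60.5] 102.12187957763672 rect ((552.640869140625, 60.25175476074219), (82.62271881103516, 70.38626861572266), 85.8508529663086) bbox mid [552.3  60.6]
stdish 322 px [282.6 141.3] circ [567.4 -63.8] 69.04341888427734 rect ((567.4032592773438, -62.63420486450195), (67.29499053955078, 66.18109893798828), 0.16109198331832886) bbox mid [567.4 -62.6]
post 507 px [344.6 152.5] circ [ 542.  -216.2] 64.85679626464844 rect ((542.3416748046875, -216.1205291748047), (61.93416976928711, 62.92081832885742), 88.73847198486328) bbox mid [ 542.3 -216.1]
handle 147 px [226.1 192.9] circ [431.   67.4] 57.43517303466797 rect ((429.9725036621094, 67.97781372070312), (57.43439483642578, 14.5355224609375), 60.13722229003906) bbox mid [428.8  67.4]
redhandle 335 px [198.9 231.8] circ [347.1 125.2] 69.32276153564453 rect ((347.9644775390625, 125.66063690185547), (61.0994033813476
[... 922 characters left out ...]
9129333496, 54.094181060791016), 7.934926509857178) ((348.15509033203125, 130.48849487304688), 27.167707443237305)
stop 56 [376.9 241.1  55. ] ((376.36346435546875, 240.999755859375), (15.915533065795898, 17.141185760498047), 2.319916009902954) ((377.2417907714844, 241.65155029296875), 9.186541557312012)
glass 807 [ 441.9 -327.2  130.5] ((447.38800048828125, -333.0757751464844), (90.13105773925781, 64.07076263427734), 45.495384216308594) ((439.37481689453125, -326.1577453613281), 48.77976989746094)
beaker 217 [444.1 319.5  71.9] ((444.4574890136719, 319.93072509765625), (59.926761627197266, 58.42523193359375), 22.641210556030273) ((444.54229736328125, 320.48651123046875), 31.022449493408203)
```

```bash
cat >> h.py <<'E'
def go(x,y,z,yaw,s=None):
    s=s or r.sense(); A=R.from_euler('xyz',s['tcp_rot'],degrees=True); B=R.from_euler('xyz',[180,0,yaw],degrees=True)
    print('at',np.round(s['tool_pos'],1),np.round(s['tcp_rot'],2),'t',round(s['time'],1),'gap',round(s['finger_gap'],1),'-> shift',np.round(A.inv().apply(np.array([x,y,z])-s['tool_pos']),1),'turn',np.round((A.inv()*B).as_rotvec(),4))
E
python3 - <<'E'
from h import *
f=np.load('top0.npz'); X=cloud(cam('top'),f['d'])
for y0 in range(-600,-250,50):
    m=(X[...,1]>y0)&(X[...,1]<y0+50)&(X[...,0]>150)&(X[...,0]<600)&(X[...,2]<400)
    p=X[m]; print(y0,[(x,int(p[(p[:,0]>x)&(p[:,0]<=x+75)][:,2].max(initial=0))) for x in range(150,600,75)])
go(393,-219,300,0)
E
```

```text
-600 [(150, 2), (225, 5), (300, 0), (375, 0), (450, 0), (525, 0)]
-550 [(150, 124), (225, 110), (300, 4), (375, 0), (450, 0), (525, 0)]
-500 [(150, 125), (225, 124), (300, 141), (375, 142), (450, 0), (525, 0)]
-450 [(150, 126), (225, 125), (300, 161), (375, 200), (450, 148), (525, 0)]
-400 [(150, 124), (225, 126), (300, 162), (375, 201), (450, 142), (525, 3)]
-350 [(150, 125), (225, 124), (300, 122), (375, 155), (450, 157), (525, 4)]
-300 [(150, 121), (225, 123), (300, 18), (375, 151), (450, 156), (525, 10)]
at [ 247.7 -546.   230.3] [-1.799e+02 -1.000e-02  2.440e+01] t 0.1 gap 85.7 -> shift [ 267.4 -237.9  -69.2] turn [-1.700e-03  2.000e-04  4.258e-01]
```

Call:
jog_arm:
  rows:
    - [[0, 0, -70], [0, 0, 0]]
    - [[0, 0, -70], [0, 0, 0]]
    - [[267, -238, -69], [0, 0, 0.425]]
    - [[267, -238, -69], [0, 0, 0.425]]
    - [[267, -238, -69], [0, 0, 0.425]]
    - [[267, -238, -69], [0, 0, 0.425]]
    - [[267, -238, -69], [0, 0, 0.425]]
    - [[267, -238, -69], [0, 0, 0.425]]
    - [[267, -238, -69], [0, 0, 0.425]]
    - [[267, -238, -69], [0, 0, 0.425]]

```text
time: 1.1
tool_pos: [394.2, -215.0, 300.2]
tcp_rot: [-179.9, -0.0, 0.3]
ft_force: [-1.4, -0.6, 0.7]
finger_gap: 85.4
grip_force: 0.0
```

Call:
jog_arm:
  rows:
    - [[0, 0, 100], [0, 0, 0]]
    - [[0, 0, 100], [0, 0, 0]]
    - [[0, 0, 100], [0, 0, 0]]
    - [[0, 0, 100], [0, 0, 0]]
    - [[0, 0, 100], [0, 0, 0]]
  grip: 70

```text
time: 1.6
tool_pos: [394.1, -220.9, 203.7]
tcp_rot: [179.8, -0.2, 0.0]
ft_force: [-0.4, -0.3, 1.1]
finger_gap: 69.5
grip_force: 0.0
```

```bash
python3 - <<'E'
from h import *
s=r.sense(); im,d=r.snapshot('wrist'); C=cam('wrist',s); cv2.imwrite('pics/w1.png',im); np.savez('w1.npz',im=im,d=d,t=s['tool_pos'],rot=s['tcp_rot'])
X=cloud(C,d); go(393,-219,150,0,s)
m=(np.hypot(X[...,0]-393,X[...,1]+219)<45)&(X[...,2]>8)&(X[...,2]<22)&(im.max(2)<75)
p=X[m]; print(len(p),cv2.minAreaRect(p[:,:2].astype(np.float32)),np.median(p[:,2]))
v,u=np.nonzero(m); print(u.mean(),v.mean())
E
```

```text
at [ 394.1 -220.9  203.7] [ 1.7985e+02 -2.1000e-01  1.0000e-02] t 1.6 gap 69.5 -> shift [-1.2 -2.  53.7] turn [ 0.0026 -0.0036  0.0002]
551 ((390.7116394042969, -219.5148162841797), (29.259258270263672, 44.0561637878418), 3.5739119052886963) 14.682170740787285
253.81488203266787 167.85117967332124
```

View pics/w1.png

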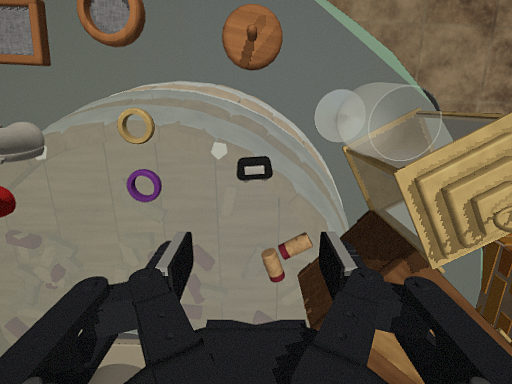

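The wrist view shows the cutter at (254,168), brass collar (136,126), purple ring (144,185) and post (252,36). There's free room around the cutter, so I'm descending.

Call:
jog_arm:
  rows:
    - [[0, 0, 0], [0, 0, 0]]
    - [[0, 0, 0], [0, 0, 0]]
    - [[0, 0, 0], [0, 0, 0]]

```text
time: 1.95
tool_pos: [393.1, -219.8, 201.3]
tcp_rot: [179.9, -0.1, 0.0]
ft_force: [0.1, 0.1, 0.5]
finger_gap: 70.0
grip_force: 0.0
```

```bash
python3 - <<'E'
from h import *
f=np.load('w1.npz'); im,d=f['im'],f['d']; C=cam('wrist',dict(tool_pos=f['t'],tcp_rot=f['rot'])); X=cloud(C,d)
hsv=cv2.cvtColor(im,cv2.COLOR_BGR2HSV); H,S,V=[hsv[...,i].astype(int) for i in range(3)]
for n,c,m,z in (('collar',(136,126),(H>14)&(H<32)&(S>90)&(V>100),12),('post foot',(252,36),(H<20)&(S>80),14)):
    v,u=np.nonzero(m); k=np.hypot(u-c[0],v-c[1])<36; p=ray(C,np.c_[u[k],v[k]],z).astype(np.float32); print(n,k.sum(),cv2.minEnclosingCircle(p),(p.max(0)+p.min(0))/2)
go(391,-219.5,200,3.6); go(391,-219.5,2.5,3.6)
E
```

```text
collar 587 ((444.84259033203125, -75.8207778930664), 22.203777313232422) [444.12744  -75.904175]
post foot 3135 ((539.6783447265625, -216.95265197753906), 33.47753143310547) [ 539.6124  -216.63962]
at [ 393.1 -219.8  201.3] [ 1.7995e+02 -7.0000e-02  4.0000e-02] t 1.9 gap 70.0 -> shift [-2.1 -0.3  1.3] turn [ 0.0009 -0.0013 -0.0621]
at [ 393.1 -219.8  201.3] [ 1.7995e+02 -7.0000e-02  4.0000e-02] t 1.9 gap 70.0 -> shift [ -2.4  -0.5 198.8] turn [ 0.0009 -0.0013 -0.0621]
```

Call:
jog_arm:
  rows:
    - [[-2, 0, 40], [0, 0, -0.062]]
    - [[-2, 0, 180], [0, 0, -0.062]]
    - [[-2, 0, 180], [0, 0, -0.062]]
    - [[-2, 0, 180], [0, 0, -0.062]]
    - [[-2, 0, 180], [0, 0, -0.062]]
    - [[-2, 0, 180], [0, 0, -0.062]]
    - [[-2, 0, 180], [0, 0, -0.062]]
    - [[-2, 0, 180], [0, 0, -0.062]]
  grip: 64

```text
time: 2.75
tool_pos: [392.9, -220.9, 23.3]
tcp_rot: [179.8, -0.2, 3.6]
ft_force: [-0.6, 0.5, 0.7]
finger_gap: 63.7
grip_force: 0.0
```

Call:
jog_arm:
  rows:
    - [[0, 0, 18], [0, 0, 0]]
    - [[0, 0, 18], [0, 0, 0]]
    - [[0, 0, 18], [0, 0, 0]]
    - [[0, 0, 18], [0, 0, 0]]

```text
time: 3.15
tool_pos: [391.4, -219.9, 3.5]
tcp_rot: [179.9, -0.1, 3.6]
ft_force: [0.4, 0.6, -0.1]
finger_gap: 63.9
grip_force: 0.0
```

Call:
jog_arm:
  rows:
    - [[0, 0, 0], [0, 0, 0]]
    - [[0, 0, 0], [0, 0, 0]]
    - [[0, 0, 0], [0, 0, 0]]
    - [[0, 0, 0], [0, 0, 0]]
    - [[0, 0, 0], [0, 0, 0]]
    - [[0, 0, 0], [0, 0, 0]]
    - [[0, 0, 0], [0, 0, 0]]
  grip: 38
  force: 30

```text
time: 3.85
tool_pos: [391.3, -219.8, 3.4]
tcp_rot: [180.0, -0.0, 3.6]
ft_force: [-2.7, 1.0, 8.7]
finger_gap: 42.6
grip_force: 29.7
```

Call:
jog_arm:
  rows:
    - [[0, 0, -100], [0, 0, 0]]
    - [[0, 0, -100], [0, 0, 0]]
    - [[0, 0, -100], [0, 0, 0]]
    - [[0, 0, -100], [0, 0, 0]]
    - [[0, 0, -100], [0, 0, 0]]
    - [[0, 0, -100], [0, 0, 0]]

```text
time: 4.45
tool_pos: [389.6, -218.6, 100.6]
tcp_rot: [-179.9, 0.1, 3.6]
ft_force: [0.3, -0.5, -0.4]
finger_gap: 42.4
grip_force: 30.8
```

```bash
python3 - <<'E'
from h import *
go(552,60.5,103,-4.1)
s=r.sense();im,d=r.snapshot('wrist');cv2.imwrite('pics/w2.png',im)
E
```

```text
at [ 389.6 -218.6  100.6] [-1.7988e+02  1.4000e-01  3.5900e+00] t 4.5 gap 42.4 -> shift [ 179.6 -268.4   -2.3] turn [-0.0019  0.0026  0.1343]
```

View pics/w2.png

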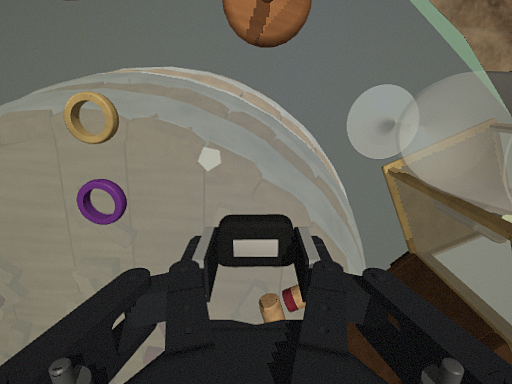

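The cutter is held level between the pads at (255,240). Next I carry it over the tray.

Call:
jog_arm:
  rows:
    - [[0, 0, -60], [0, 0, 0]]
    - [[180, -268, -60], [0, 0, 0.134]]
    - [[180, -268, -60], [0, 0, 0.134]]
    - [[180, -268, -60], [0, 0, 0.134]]
    - [[180, -268, -60], [0, 0, 0.134]]
    - [[180, -268, -60], [0, 0, 0.134]]
    - [[180, -268, -60], [0, 0, 0.134]]
    - [[180, -268, -60], [0, 0, 0.134]]
    - [[180, -268, -60], [0, 0, 0.134]]
    - [[180, -268, -60], [0, 0, 0.134]]

```text
time: 5.5
tool_pos: [552.7, 59.8, 160.7]
tcp_rot: [180.0, 0.2, -4.0]
ft_force: [-0.3, -0.2, -0.2]
finger_gap: 41.9
grip_force: 30.8
```

Call:
jog_arm:
  rows:
    - [[0, 0, 0], [0, 0, 0]]
    - [[0, 0, 0], [0, 0, 0]]
    - [[0, 0, 0], [0, 0, 0]]
    - [[0, 0, 0], [0, 0, 0]]
    - [[0, 0, 0], [0, 0, 0]]

```text
time: 6.0
tool_pos: [553.5, 58.9, 162.5]
tcp_rot: [-180.0, -0.0, -4.1]
ft_force: [-0.2, 0.4, -0.1]
finger_gap: 42.1
grip_force: 30.8
```

```bash
python3 - <<'E'
from h import *
s=r.sense();im,d=r.snapshot('wrist');cv2.imwrite('pics/w3.png',im);C=cam('wrist',s);X=cloud(C,d);np.savez('w3.npz',im=im,d=d,t=s['tool_pos'],rot=s['tcp_rot'])
p=X[218:264,215:300].reshape(-1,3); p=p[(np.abs(p[:,0]-s['tool_pos'][0])<30)&(np.abs(p[:,2]-s['tool_pos'][2]-10)<25)]
print('cutter rel tcp',np.percentile(p-s['tool_pos'],[2,10,50,90,98],axis=0).round(1))
hsv=cv2.cvtColor(im,cv2.COLOR_BGR2HSV);m=(hsv[...,0]<20)&(hsv[...,1]>110)&(np.abs(X[...,0]-552)<55)&(np.abs(X[...,1]-60)<55)&(X[...,2]<30)&(X[...,2]>8)
q=X[m];print(m.sum(),cv2.minAreaRect(q[:,:2].astype(np.float32)),np.percentile(q[:,2],[5,50,95]))
go(552,60.5,30,-4.1,s)
E
```

```text
cutter rel tcp [[-10.  -21.6   5.5]
 [ -7.4 -18.4   9.4]
 [  3.5  -0.7  11.2]
 [ 13.2  17.   12.3]
 [ 14.6  20.9  18.1]]
2063 ((552.7494506835938, 60.81669616699219), (82.01799774169922, 68.7518081665039), 85.93128204345703) [14.69144923 16.62354907 17.89145407]
at [553.5  58.9 162.5] [-1.80e+02 -1.00e-02 -4.12e+00] t 6.0 gap 42.1 -> shift [ -1.6  -1.4 132.5] turn [-0.     -0.0003 -0.0004]
```

View pics/w3.png

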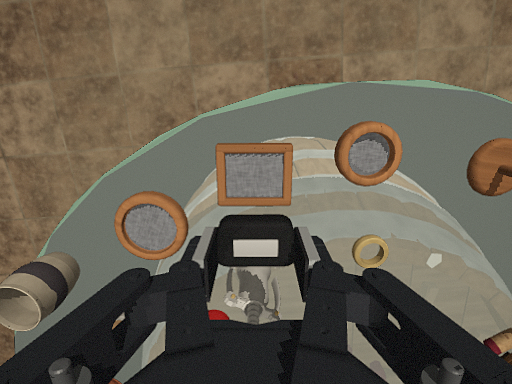

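Call:
jog_arm:
  rows:
    - [[-1.5, -1.5, 50], [0, 0, 0]]
    - [[-1.5, -1.5, 100], [0, 0, 0]]
    - [[-1.5, -1.5, 125], [0, 0, 0]]
    - [[-1.5, -1.5, 125], [0, 0, 0]]
    - [[-1.5, -1.5, 132], [0, 0, 0]]
    - [[-1.5, -1.5, 138], [0, 0, 0]]
    - [[-1.5, -1.5, 143], [0, 0, 0]]
    - [[-1.5, -1.5, 146], [0, 0, 0]]
    - [[-1.5, -1.5, 146], [0, 0, 0]]
    - [[-1.5, -1.5, 146], [0, 0, 0]]

```text
time: 7.05
tool_pos: [552.4, 61.0, 16.7]
tcp_rot: [-180.0, -0.0, -4.1]
ft_force: [-0.3, -0.2, 0.4]
finger_gap: 42.6
grip_force: 30.8
```

Down another 2 mm, then release and lift.

Call:
jog_arm:
  rows:
    - [[0, 0, 1], [0, 0, 0]]
    - [[0, 0, 2], [0, 0, 0]]
    - [[0, 0, 2], [0, 0, 0]]
    - [[0, 0, 2], [0, 0, 0]]

```text
time: 7.45
tool_pos: [552.4, 61.0, 14.6]
tcp_rot: [-180.0, -0.0, -4.1]
ft_force: [-0.2, 0.1, 1.8]
finger_gap: 42.3
grip_force: 31.1
```

Call:
jog_arm:
  rows:
    - [[0, 0, 0], [0, 0, 0]]
    - [[0, 0, 0], [0, 0, 0]]
    - [[0, 0, 0], [0, 0, 0]]
    - [[0, 0, 0], [0, 0, 0]]
    - [[0, 0, -5], [0, 0, 0]]
    - [[0, 0, -50], [0, 0, 0]]
    - [[0, 0, -100], [0, 0, 0]]
    - [[0, 0, -100], [0, 0, 0]]
    - [[0, 0, -100], [0, 0, 0]]
    - [[0, 0, -100], [0, 0, 0]]
  grip: 52

```text
time: 8.45
tool_pos: [551.5, 61.0, 113.5]
tcp_rot: [180.0, 0.1, -4.1]
ft_force: [-0.9, -0.4, -0.6]
finger_gap: 51.9
grip_force: 0.0
```

```bash
python3 - <<'E'
from h import *
s=r.sense();im,d=r.snapshot('wrist');C=cam('wrist',s);X=cloud(C,d)
m=(im.max(2)<75)&(np.abs(X[...,0]-552)<40)&(np.abs(X[...,1]-60)<40)&(X[...,2]<40)&(X[...,2]>5)
q=X[m];print(m.sum(),cv2.minAreaRect(q[:,:2].astype(np.float32)),np.percentile(q[:,2],[5,50,95]))
go(444.5,-75,116,0,s)
E
```

```text
1307 ((552.265625, 60.764163970947266), (62.6717643737793, 50.22981643676758), 85.7013168334961) [12.63112755 25.53284179 26.81668035]
at [551.5  61.  113.5] [ 1.80e+02  7.00e-02 -4.08e+00] t 8.4 gap 51.9 -> shift [-97.  143.3  -2.3] turn [ 0.      0.0012 -0.0712]
```

The cutter is in the tray, with its top at 25.5 mm. The brass collar is next.

Call:
jog_arm:
  rows:
    - [[-97, 143, 0], [0, 0, -0.07]]
    - [[-97, 143, 0], [0, 0, -0.07]]
    - [[-97, 143, 0], [0, 0, -0.07]]
    - [[-97, 143, 0], [0, 0, -0.07]]
    - [[-97, 143, 0], [0, 0, -0.07]]
    - [[-97, 143, 0], [0, 0, -0.07]]
    - [[-97, 143, 0], [0, 0, -0.07]]
    - [[-97, 143, 0], [0, 0, -0.07]]
  grip: 62

```text
time: 9.3
tool_pos: [445.5, -73.9, 113.9]
tcp_rot: [-180.0, 0.0, 0.0]
ft_force: [-0.5, -0.1, -0.6]
finger_gap: 62.2
grip_force: 0.0
```

```bash
python3 - <<'E'
from h import *
s=r.sense();im,d=r.snapshot('wrist');C=cam('wrist',s)
hsv=cv2.cvtColor(im,cv2.COLOR_BGR2HSV); H,S,V=[hsv[...,i].astype(int) for i in range(3)]
X=cloud(C,d)
m=(H>14)&(H<32)&(S>90)&(V>100)&(np.hypot(X[...,0]-444.5,X[...,1]+75)<32)&(X[...,2]<20)&(X[...,2]>8)
p=X[m][:,:2].astype(np.float32); print(m.sum(),cv2.minEnclosingCircle(p),(p.max(0)+p.min(0))/2)
go(444.5,-75.5,20,0,s)
E
```

```text
858 ((444.52789306640625, -74.51235961914062), 21.425390243530273) [444.67953  -74.699455]
at [445.5 -73.9 113.9] [-1.7998e+02  4.0000e-02  0.0000e+00] t 9.3 gap 62.2 -> shift [-0.9  1.6 93.9] turn [-0.0004  0.0006  0.0001]
```

Target TCP is (444.6, -74.8, 2), so z goes down 112.

Call:
jog_arm:
  rows:
    - [[-1, 1, 50], [0, 0, 0]]
    - [[-1, 1, 90], [0, 0, 0]]
    - [[-1, 1, 100], [0, 0, 0]]
    - [[-1, 1, 106], [0, 0, 0]]
    - [[-1, 1, 111], [0, 0, 0]]
    - [[-1, 1, 111], [0, 0, 0]]
    - [[-1, 1, 111], [0, 0, 0]]

```text
time: 10.05
tool_pos: [445.6, -76.1, 4.8]
tcp_rot: [180.0, -0.1, -0.1]
ft_force: [0.2, 0.8, -0.4]
finger_gap: 62.0
grip_force: 0.0
```

Call:
jog_arm:
  rows:
    - [[0, 0, 0], [0, 0, 0]]
    - [[0, 0, 0], [0, 0, 0]]
    - [[0, 0, 0], [0, 0, 0]]
    - [[0, 0, 0], [0, 0, 0]]
    - [[0, 0, 0], [0, 0, 0]]
    - [[0, 0, 0], [0, 0, 0]]
    - [[0, 0, 0], [0, 0, 0]]
  grip: 36
  force: 35

```text
time: 10.75
tool_pos: [445.2, -76.0, 4.8]
tcp_rot: [180.0, -0.1, -0.1]
ft_force: [-3.5, 1.6, 9.0]
finger_gap: 41.9
grip_force: 34.2
```

Call:
jog_arm:
  rows:
    - [[0, 0, -50], [0, 0, 0]]
    - [[0, 0, -100], [0, 0, 0]]
    - [[0, 0, -100], [0, 0, 0]]
    - [[0, 0, -100], [0, 0, 0]]
    - [[0, 0, -100], [0, 0, 0]]
    - [[0, 0, -100], [0, 0, 0]]

```text
time: 11.35
tool_pos: [442.9, -75.4, 101.6]
tcp_rot: [-180.0, 0.2, -0.1]
ft_force: [0.2, 0.4, 0.2]
finger_gap: 41.1
grip_force: 35.7
```

```bash
python3 - <<'E'
from h import *
s=r.sense();im,d=r.snapshot('wrist');C=cam('wrist',s);X=cloud(C,d);cv2.imwrite('pics/w4.png',im)
hsv=cv2.cvtColor(im,cv2.COLOR_BGR2HSV); H,S,V=[hsv[...,i].astype(int) for i in range(3)]
m=(H>14)&(H<32)&(S>90)&(V>100); rel=X-s['tool_pos']; m&=(np.hypot(rel[...,0],rel[...,1])<35)&(np.abs(rel[...,2])<30)
p=rel[m]; print(m.sum(),np.percentile(p,[2,10,50,90,98],axis=0).round(1),cv2.minEnclosingCircle(p[:,:2].astype(np.float32)))
# post: from foot
f=((H<20)&(S>80))&(np.hypot(X[...,0]-540,X[...,1]+216)<45)&(X[...,2]>8)&(X[...,2]<20); q=X[f][:,:2].astype(np.float32)
print(f.sum(),cv2.minEnclosingCircle(q) if f.sum() else 0)
go(540.5,-216.5,100,0,s)
E
```

```text
2833 [[-19.4 -19.   -2.6]
 [-16.1 -15.8   1.6]
 [  1.8   0.9   7.5]
 [ 18.1  16.    8.5]
 [ 19.9  19.1   8.9]] ((-0.465192973613739, -0.02609221264719963), 21.56519889831543)
5191 ((541.111083984375, -215.9099884033203), 34.19419479370117)
at [442.9 -75.4 101.6] [-1.7995e+02  1.7000e-01 -7.0000e-02] t 11.3 gap 41.1 -> shift [ 97.8 141.    1.2] turn [-0.0009  0.003  -0.0012]
```

View pics/w4.png

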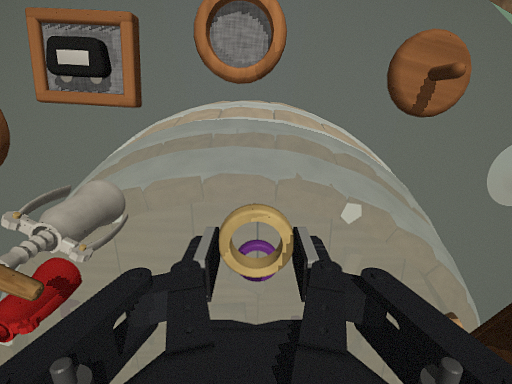

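The collar is held level at (257,243), and the cutter lies in its tray at (75,58). Next I carry the collar over the post.

Call:
jog_arm:
  rows:
    - [[98, 141, 0], [0, 0, 0]]
    - [[98, 141, 0], [0, 0, 0]]
    - [[98, 141, 0], [0, 0, 0]]
    - [[98, 141, 0], [0, 0, 0]]
    - [[98, 141, 0], [0, 0, 0]]
    - [[98, 141, 0], [0, 0, 0]]
    - [[98, 141, 0], [0, 0, 0]]
    - [[98, 141, 0], [0, 0, 0]]

```text
time: 12.2
tool_pos: [541.4, -215.8, 102.9]
tcp_rot: [-180.0, 0.0, -0.0]
ft_force: [-1.0, 0.5, -0.8]
finger_gap: 41.5
grip_force: 35.7
```

```bash
python3 - <<'E'
from h import *
s=r.sense();im,d=r.snapshot('wrist');C=cam('wrist',s);X=cloud(C,d);cv2.imwrite('pics/w5.png',im)
hsv=cv2.cvtColor(im,cv2.COLOR_BGR2HSV); H,S,V=[hsv[...,i].astype(int) for i in range(3)]
b=(np.hypot(X[...,0]-540.5,X[...,1]+216)<45)
f=b&(H<20)&(S>80)&(X[...,2]>8)&(X[...,2]<20); q=X[f][:,:2].astype(np.float32)
print(f.sum(),cv2.minEnclosingCircle(q))
t=b&(X[...,2]>25)&(X[...,2]<55)&(H<20)&(S>80); print('post',t.sum(),X[t].mean(0) if t.any() else 0)
go(540.7,-216.3,100,0,s)
E
```

```text
3226 ((540.9176635742188, -217.10520935058594), 33.95439529418945)
post 164 [ 543.93377519 -216.79901058   38.92128474]
at [ 541.4 -215.8  102.9] [-1.7997e+02  5.0000e-02 -1.0000e-02] t 12.2 gap 41.5 -> shift [-0.7  0.5  2.9] turn [-0.0005  0.0008 -0.0002]
```

View pics/w5.png

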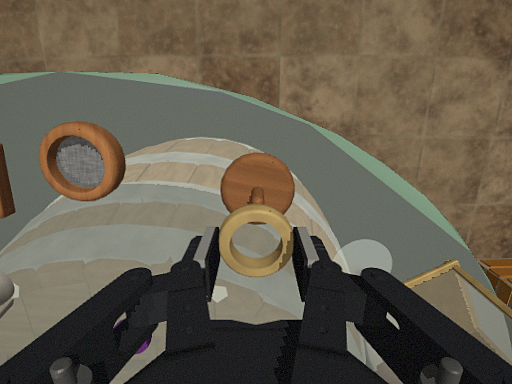

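The ring at (255,240) lines up with the post at (257,190). Lowering it.

Call:
jog_arm:
  rows:
    - [[0, 1, 20], [0, 0, 0]]
    - [[0, 1, 35], [0, 0, 0]]
    - [[0, 1, 50], [0, 0, 0]]
    - [[0, 1, 65], [0, 0, 0]]
    - [[0, 1, 75], [0, 0, 0]]
    - [[0, 1, 80], [0, 0, 0]]
    - [[0, 1, 82], [0, 0, 0]]
    - [[0, 1, 82], [0, 0, 0]]
    - [[0, 1, 82], [0, 0, 0]]

```text
time: 13.15
tool_pos: [542.6, -218.2, 22.0]
tcp_rot: [180.0, -0.1, -0.1]
ft_force: [-0.1, -0.3, 0.0]
finger_gap: 41.5
grip_force: 35.7
```

Call:
jog_arm:
  rows:
    - [[0, 0, 1], [0, 0, 0]]
    - [[0, 0, 1.5], [0, 0, 0]]
    - [[0, 0, 1.5], [0, 0, 0]]

```text
time: 13.45
tool_pos: [542.1, -217.9, 20.0]
tcp_rot: [180.0, -0.0, -0.1]
ft_force: [0.0, -0.3, 0.5]
finger_gap: 41.3
grip_force: 35.7
```

Call:
jog_arm:
  rows:
    - [[0, 0, 1], [0, 0, 0]]
    - [[0, 0, 1], [0, 0, 0]]
    - [[0, 0, 1], [0, 0, 0]]

```text
time: 13.75
tool_pos: [542.2, -218.0, 19.0]
tcp_rot: [180.0, -0.0, -0.1]
ft_force: [-1.4, 0.6, 0.7]
finger_gap: 41.4
grip_force: 35.8
```

Call:
jog_arm:
  rows:
    - [[0, 0, 0], [0, 0, 0]]
    - [[0, 0, 0], [0, 0, 0]]
    - [[0, 0, 0], [0, 0, 0]]
    - [[0, 0, 0], [0, 0, 0]]
    - [[0, 0, 0], [0, 0, 0]]
    - [[0, 0, -50], [0, 0, 0]]
    - [[0, 0, -100], [0, 0, 0]]
    - [[0, 0, -140], [0, 0, 0]]
    - [[0, 0, -140], [0, 0, 0]]
    - [[0, 0, -140], [0, 0, 0]]
  grip: 60

```text
time: 14.75
tool_pos: [543.0, -218.3, 160.5]
tcp_rot: [179.9, -0.2, -0.1]
ft_force: [-1.1, 0.1, -0.6]
finger_gap: 59.7
grip_force: 0.0
```

```bash
python3 - <<'E'
from h import *
s=r.sense();im,d=r.snapshot('wrist');C=cam('wrist',s);X=cloud(C,d)
hsv=cv2.cvtColor(im,cv2.COLOR_BGR2HSV); H,S,V=[hsv[...,i].astype(int) for i in range(3)]
m=(H>14)&(H<32)&(S>90)&(V>100)&(np.hypot(X[...,0]-541,X[...,1]+217)<40)&(X[...,2]>5)&(X[...,2]<60)
p=X[m]; print(m.sum(),np.percentile(p[:,2],[5,50,95]),cv2.minEnclosingCircle(p[:,:2].astype(np.float32)))
go(377.5,240,240,60,s)
E
```

```text
766 [14.92129514 26.46314125 27.81957195] ((541.9918823242188, -215.4627685546875), 31.992340087890625)
at [ 543.  -218.3  160.5] [ 1.7991e+02 -1.7000e-01 -6.0000e-02] t 14.8 gap 59.7 -> shift [-165.8 -458.   -80.7] turn [ 0.003  -0.002  -1.0483]
```

The collar is seated, with its top at 26.5 mm. Next is the metal corkscrew, approached high with yaw 60.

```bash
python3 - <<'E'
from h import *
go(429.5,69,230,60)
E
```

```text
at [ 541.9 -217.8  158.5] [-1.8e+02 -0.0e+00 -7.0e-02] t 14.8 gap 60.0 -> shift [-112.8 -286.7  -71.5] turn [-0.     -0.     -1.0484]
```

Call:
jog_arm:
  rows:
    - [[0, 0, -50], [0, 0, -0.1]]
    - [[-30, -70, -72], [0, 0, -0.25]]
    - [[-113, -287, -72], [0, 0, -1.048]]
    - [[-113, -287, -72], [0, 0, -1.048]]
    - [[-113, -287, -72], [0, 0, -1.048]]
    - [[-113, -287, -72], [0, 0, -1.048]]
    - [[-113, -287, -72], [0, 0, -1.048]]
    - [[-113, -287, -72], [0, 0, -1.048]]
    - [[-113, -287, -72], [0, 0, -1.048]]
    - [[-113, -287, -72], [0, 0, -1.048]]
  grip: 50

```text
time: 15.8
tool_pos: [429.1, 68.8, 229.5]
tcp_rot: [-179.9, 0.1, 59.9]
ft_force: [0.0, 0.7, 0.4]
finger_gap: 49.7
grip_force: 0.0
```

Call:
jog_arm:
  rows:
    - [[0, 0, 0], [0, 0, 0]]
    - [[0, 0, 0], [0, 0, 0]]
    - [[0, 0, 0], [0, 0, 0]]
    - [[0, 0, 0], [0, 0, 0]]

```text
time: 16.2
tool_pos: [429.6, 68.7, 230.7]
tcp_rot: [-180.0, 0.0, 59.9]
ft_force: [0.4, 0.4, -0.5]
finger_gap: 49.7
grip_force: 0.0
```

```bash
python3 - <<'E'
from h import *
s=r.sense();im,d=r.snapshot('wrist');C=cam('wrist',s);X=cloud(C,d);cv2.imwrite('pics/w6.png',im)
m=(np.hypot(X[...,0]-429,X[...,1]-69)<55)&(X[...,2]>108)&(X[...,2]<132)
p=X[m]; print(m.sum(),p.mean(0),cv2.minAreaRect(p[:,:2].astype(np.float32)),np.percentile(p[:,2],95)); v,u=np.nonzero(m); print(u.mean(),v.mean())
go(429.5,69,130,60,s)
E
```

```text
717 [429.95370747  72.22708249 123.88101766] ((428.81805419921875, 70.99281311035156), (55.165409088134766, 13.542071342468262), 60.29304885864258) 125.90159056413577
255.3347280334728 182.09483960948396
at [429.6  68.7 230.7] [-1.7999e+02  1.0000e-02  5.9890e+01] t 16.2 gap 49.7 -> shift [  0.3  -0.2 100.7] turn [-0.0002  0.0001 -0.0018]
```

View pics/w6.png

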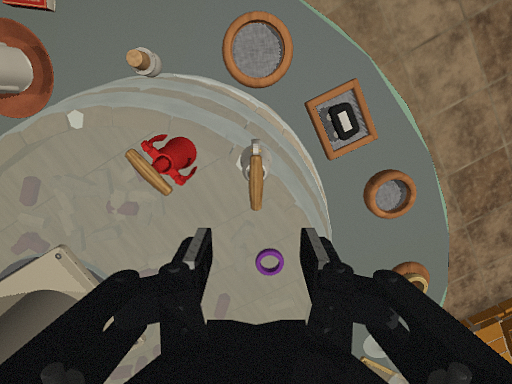

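The wood handle of the metal corkscrew runs vertically at px (256,140–210). The red one is clear at (165,160). Descending onto the handle.

Call:
jog_arm:
  rows:
    - [[1, -1.2, 50], [0, 0, 0]]
    - [[1, -1.2, 90], [0, 0, 0]]
    - [[1, -1.2, 110], [0, 0, 0]]
    - [[1, -1.2, 125], [0, 0, 0]]
    - [[1, -1.2, 130], [0, 0, 0]]
    - [[1, -1.2, 130], [0, 0, 0]]
    - [[1, -1.2, 130], [0, 0, 0]]
    - [[1, -1.2, 130], [0, 0, 0]]

```text
time: 17.05
tool_pos: [429.8, 70.7, 102.1]
tcp_rot: [179.9, -0.1, 60.0]
ft_force: [-0.5, -0.2, 0.9]
finger_gap: 49.6
grip_force: 0.0
```

Call:
jog_arm:
  rows:
    - [[0, 0, 0], [0, 0, 0]]
    - [[0, 0, 0], [0, 0, 0]]
    - [[0, 0, 0], [0, 0, 0]]
    - [[0, 0, 0], [0, 0, 0]]
    - [[0, 0, 0], [0, 0, 0]]
    - [[0, 0, 0], [0, 0, 0]]
    - [[0, 0, 0], [0, 0, 0]]
    - [[0, 0, 0], [0, 0, 0]]
  grip: 8
  force: 50

```text
time: 17.85
tool_pos: [429.4, 70.7, 101.3]
tcp_rot: [179.9, -0.0, 60.0]
ft_force: [0.6, -0.3, 5.4]
finger_gap: 12.8
grip_force: 49.0
```

Call:
jog_arm:
  rows:
    - [[0, 0, -30], [0, 0, 0]]
    - [[0, 0, -60], [0, 0, 0]]
    - [[0, 0, -60], [0, 0, 0]]
    - [[0, 0, -60], [0, 0, 0]]
    - [[0, 0, -60], [0, 0, 0]]
    - [[0, 0, -60], [0, 0, 0]]

```text
time: 18.45
tool_pos: [427.7, 70.7, 159.1]
tcp_rot: [-179.9, 0.1, 60.0]
ft_force: [-0.4, -0.3, -2.3]
finger_gap: 12.8
grip_force: 49.3
```

```bash
python3 - <<'E'
from h import *
s=r.sense();im,d=r.snapshot('wrist');C=cam('wrist',s);X=cloud(C,d);cv2.imwrite('pics/w7.png',im)
go(499,185.3,160,60,s)
E
```

```text
at [427.7  70.7 159.1] [-1.7986e+02  9.0000e-02  5.9970e+01] t 18.4 gap 12.8 -> shift [134.9   4.4  -1.1] turn [-0.0025  0.0016 -0.0004]
```

View pics/w7.png

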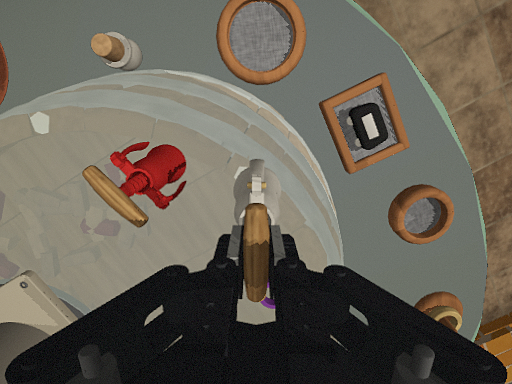

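The corkscrew is held by its handle at (257,250) and hangs upright. Now moving it over the wide dish at (260,38).

Call:
jog_arm:
  rows:
    - [[30, 1, 0], [0, 0, 0]]
    - [[65, 2, 0], [0, 0, 0]]
    - [[100, 3, 0], [0, 0, 0]]
    - [[135, 4.5, 0], [0, 0, 0]]
    - [[135, 4.5, 0], [0, 0, 0]]
    - [[135, 4.5, 0], [0, 0, 0]]
    - [[135, 4.5, 0], [0, 0, 0]]
    - [[135, 4.5, 0], [0, 0, 0]]
    - [[135, 4.5, 0], [0, 0, 0]]

```text
time: 19.4
tool_pos: [500.1, 184.7, 160.9]
tcp_rot: [180.0, -0.0, 59.9]
ft_force: [0.1, 0.6, -1.3]
finger_gap: 12.6
grip_force: 49.3
```

```bash
python3 - <<'E'
from h import *
s=r.sense();im,d=r.snapshot('wrist');C=cam('wrist',s);X=cloud(C,d);cv2.imwrite('pics/w8.png',im)
go(499.2,185.3,113,60,s)
# dish via top camera and scene depth of hanging corkscrew
rel=X-s['tool_pos']
for z0,z1 in((-100,-80),(-80,-60),(-60,-40),(-40,-20)):
    m=(np.hypot(rel[...,0],rel[...,1])<45)&(rel[...,2]>z0)&(rel[...,2]<z1); p=rel[m]
    if len(p)>5: print(z0,len(p),p[:,:2].min(0),p[:,:2].max(0),p[:,:2].mean(0))
n='scene'
im2,d2=r.snapshot(n); X2=cloud(cam(n),d2)-s['tool_pos']
for z0,z1 in((-100,-85),(-85,-60),(-60,-40),(5,30)):
    m=(np.hypot(X2[...,0],X2[...,1])<45)&(X2[...,2]>z0)&(X2[...,2]<z1); p=X2[m]
    if len(p)>5: print('sc',z0,len(p),p[:,:2].min(0),p[:,:2].max(0),p[:,:2].mean(0))
cv2.imwrite('pics/s8.png',cv2.resize(im2[180:280,150:290],None,fx=5,fy=5))
E
```

```text
at [500.1 184.7 160.9] [ 1.7999e+02 -1.0000e-02  5.9920e+01] t 19.4 gap 12.6 -> shift [ 0.1 -1.1 47.9] turn [ 0.0002 -0.0001 -0.0014]
-100 344 [-21.1432348  -15.59299246] [21.03493862 28.64818615] [ 6.00381235 10.28341773]
-80 283 [-16.93352159 -14.04763787] [19.62591068 29.75110251] [ 7.11995303 11.88283681]
-60 345 [-14.51968238 -13.97414837] [19.56519251 29.81858899] [ 8.83436989 15.39428152]
-40 1010 [-16.96088549 -14.1853783 ] [17.73319399 29.13553886] [ 5.65163035 10.7804323 ]
sc -100 73 [-19.71330191 -23.31201677] [11.07029131 22.3000197 ] [-11.16482083   8.42332499]
sc -85 134 [-17.68066684 -24.69677241] [19.00939842 30.85169944] [-6.49165618  7.5697909 ]
sc -60 99 [-18.80671417 -25.43330164] [16.22265276 30.14747458] [-7.00174884  7.11907457]
sc 5 119 [-21.26299605 -20.68914359] [16.90529892 25.80508789] [-7.35601063  8.29777251]
```

View pics/s8.png

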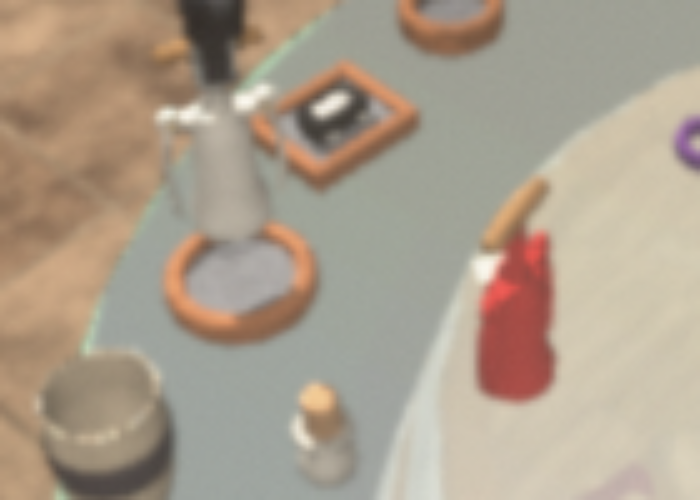

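The scene crop shows the corkscrew hanging vertical over the dish (240,275), bell roughly centred. Lowering it.

Call:
jog_arm:
  rows:
    - [[0, -1, 15], [0, 0, 0]]
    - [[0, -1, 27], [0, 0, 0]]
    - [[0, -1, 36], [0, 0, 0]]
    - [[0, -1, 42], [0, 0, 0]]
    - [[0, -1, 45], [0, 0, 0]]
    - [[0, -1, 46], [0, 0, 0]]
    - [[0, -1, 46], [0, 0, 0]]
    - [[0, -1, 46], [0, 0, 0]]

```text
time: 20.3
tool_pos: [499.8, 186.0, 115.4]
tcp_rot: [180.0, -0.0, 60.0]
ft_force: [0.8, -0.8, -1.7]
finger_gap: 12.5
grip_force: 49.3
```

Call:
jog_arm:
  rows:
    - [[0, 0, 0.5], [0, 0, 0]]
    - [[0, 0, 1], [0, 0, 0]]
    - [[0, 0, 1], [0, 0, 0]]

```text
time: 20.6
tool_pos: [499.5, 185.9, 113.9]
tcp_rot: [180.0, -0.0, 60.0]
ft_force: [-0.1, -0.8, -2.7]
finger_gap: 13.0
grip_force: 49.3
```

Call:
jog_arm:
  rows:
    - [[0, 0, 0.5], [0, 0, 0]]
    - [[0, 0, 1], [0, 0, 0]]
    - [[0, 0, 1], [0, 0, 0]]
    - [[0, 0, 1], [0, 0, 0]]

```text
time: 21.0
tool_pos: [499.9, 185.9, 113.3]
tcp_rot: [180.0, -0.0, 60.0]
ft_force: [0.1, -0.9, 2.9]
finger_gap: 12.7
grip_force: 49.6
```

Touchdown: the force went from -2.7 to +2.9 N. Releasing and rising.

Call:
jog_arm:
  rows:
    - [[0, 0, 0], [0, 0, 0]]
    - [[0, 0, 0], [0, 0, 0]]
    - [[0, 0, 0], [0, 0, 0]]
    - [[0, 0, 0], [0, 0, 0]]
    - [[0, 0, 0], [0, 0, 0]]
    - [[0, 0, -30], [0, 0, 0]]
    - [[0, 0, -80], [0, 0, 0]]
    - [[0, 0, -120], [0, 0, 0]]
    - [[0, 0, -120], [0, 0, 0]]
    - [[0, 0, -120], [0, 0, 0]]
  grip: 45

```text
time: 22.0
tool_pos: [500.3, 186.1, 234.3]
tcp_rot: [179.9, -0.1, 60.0]
ft_force: [-0.1, 0.4, -0.9]
finger_gap: 45.2
grip_force: 0.0
```

```bash
python3 - <<'E'
from h import *
s=r.sense();im,d=r.snapshot('top');X=cloud(cam('top'),d)
im,d=r.snapshot('wrist');X=cloud(cam('wrist',s),d)
m=(np.hypot(X[...,0]-499,X[...,1]-185)<50)&(X[...,2]>120)&(X[...,2]<150); p=X[m]; print(m.sum(),np.percentile(p[:,2],95),cv2.minAreaRect(p[:,:2].astype(np.float32)))
go(377.5,240,190,60,s)
E
```

```text
770 139.82735835152897 ((500.9781799316406, 186.44398498535156), (55.129661560058594, 13.174132347106934), 59.58448791503906)
at [500.3 186.1 234.3] [ 1.7988e+02 -1.3000e-01  5.9980e+01] t 22.0 gap 45.2 -> shift [ -14.9 -133.4   44. ] turn [ 0.0022 -0.0022 -0.0003]
```

The corkscrew stands upright in its dish at (501,186). The stopper is next.

Call:
jog_arm:
  rows:
    - [[-15, -133, 0], [0, 0, 0]]
    - [[-15, -133, 0], [0, 0, 0]]
    - [[-15, -133, 0], [0, 0, 0]]
    - [[-15, -133, 70], [0, 0, 0]]
    - [[-15, -133, 70], [0, 0, 0]]
    - [[-15, -133, 70], [0, 0, 0]]
    - [[-15, -133, 70], [0, 0, 0]]
    - [[-15, -133, 70], [0, 0, 0]]
    - [[-15, -133, 70], [0, 0, 0]]

```text
time: 23.0
tool_pos: [377.8, 239.7, 164.3]
tcp_rot: [179.9, -0.1, 60.0]
ft_force: [-0.1, -0.3, 0.7]
finger_gap: 44.8
grip_force: 0.0
```

```bash
python3 - <<'E'
from h import *
s=r.sense();im,d=r.snapshot('wrist');C=cam('wrist',s);X=cloud(C,d);cv2.imwrite('pics/w9.png',im)
b=np.hypot(X[...,0]-378,X[...,1]-240)<28
m=b&(X[...,2]>50)&(X[...,2]<62); p=X[m]; print(m.sum(),np.median(p[:,2]),cv2.minEnclosingCircle(p[:,:2].astype(np.float32)))
v,u=np.nonzero(m);print(u.mean(),v.mean())
x,y=cv2.minEnclosingCircle(p[:,:2].astype(np.float32))[0]
go(x,y,37,60,s)
E
```

```text
299 56.97473653810758 ((377.0473937988281, 241.71800231933594), 9.118917465209961)
255.0 183.37123745819397
at [377.8 239.7 164.3] [ 1.7993e+02 -1.1000e-01  5.9950e+01] t 23.0 gap 44.8 -> shift [  1.1  -1.8 127.3] turn [ 0.0013 -0.0019 -0.0009]
```

View pics/w9.png

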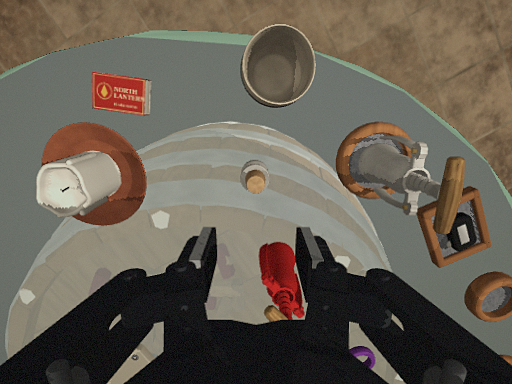

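The cork is at (255,182), with the beaker at (278,65) and the red corkscrew at (280,275) both clear. Descending to the cork.

Call:
jog_arm:
  rows:
    - [[1, -1.5, 45], [0, 0, 0]]
    - [[1, -1.5, 85], [0, 0, 0]]
    - [[1, -1.5, 110], [0, 0, 0]]
    - [[1, -1.5, 120], [0, 0, 0]]
    - [[1, -1.5, 126], [0, 0, 0]]
    - [[1, -1.5, 126], [0, 0, 0]]
    - [[1, -1.5, 126], [0, 0, 0]]
    - [[1, -1.5, 126], [0, 0, 0]]

```text
time: 23.85
tool_pos: [377.2, 241.6, 38.4]
tcp_rot: [179.9, -0.1, 60.0]
ft_force: [1.4, -0.4, -0.1]
finger_gap: 45.2
grip_force: 0.0
```

Call:
jog_arm:
  rows:
    - [[0, 0, 0], [0, 0, 0]]
    - [[0, 0, 0], [0, 0, 0]]
    - [[0, 0, 0], [0, 0, 0]]
    - [[0, 0, 0], [0, 0, 0]]
    - [[0, 0, 0], [0, 0, 0]]
    - [[0, 0, 0], [0, 0, 0]]
    - [[0, 0, 0], [0, 0, 0]]
  grip: 14
  force: 30

```text
time: 24.55
tool_pos: [376.7, 241.4, 37.5]
tcp_rot: [180.0, -0.1, 60.0]
ft_force: [0.5, 0.3, 5.8]
finger_gap: 18.1
grip_force: 29.6
```

Call:
jog_arm:
  rows:
    - [[0, 0, -50], [0, 0, 0]]
    - [[0, 0, -100], [0, 0, 0]]
    - [[0, 0, -150], [0, 0, 0]]
    - [[0, 0, -180], [0, 0, 0]]
    - [[0, 0, -180], [0, 0, 0]]
    - [[0, 0, -180], [0, 0, 0]]
    - [[0, 0, -180], [0, 0, 0]]

```text
time: 25.25
tool_pos: [375.0, 240.5, 214.8]
tcp_rot: [-179.9, 0.2, 60.0]
ft_force: [0.1, -1.1, -0.8]
finger_gap: 17.9
grip_force: 29.8
```

```bash
python3 - <<'E'
from h import *
go(568,-65,218,0)
E
```

```text
at [375.  240.5 214.8] [-1.799e+02  1.600e-01  5.998e+01] t 25.2 gap 17.9 -> shift [-168.   320.    -3.3] turn [-2.0000e-04  3.4000e-03  1.0468e+00]
```

Call:
jog_arm:
  rows:
    - [[-168, 320, 0], [0, 0, 1.047]]
    - [[-168, 320, 0], [0, 0, 1.047]]
    - [[-168, 320, 0], [0, 0, 1.047]]
    - [[-168, 320, 0], [0, 0, 1.047]]
    - [[-168, 320, 0], [0, 0, 1.047]]
    - [[-168, 320, 0], [0, 0, 1.047]]
    - [[-168, 320, 0], [0, 0, 1.047]]
    - [[-168, 320, 0], [0, 0, 1.047]]
    - [[-168, 320, 0], [0, 0, 1.047]]
    - [[-168, 320, 0], [0, 0, 1.047]]

```text
time: 26.25
tool_pos: [567.8, -63.7, 214.9]
tcp_rot: [-179.9, 0.2, 0.0]
ft_force: [-0.4, 1.2, -1.2]
finger_gap: 17.6
grip_force: 29.8
```

Call:
jog_arm:
  rows:
    - [[0, 0, 50], [0, 0, 0]]
    - [[0, 0, 100], [0, 0, 0]]
    - [[0, 0, 100], [0, 0, 0]]
    - [[0, 0, 100], [0, 0, 0]]
    - [[0, 0, 100], [0, 0, 0]]
    - [[0, 0, 100], [0, 0, 0]]

```text
time: 26.85
tool_pos: [571.1, -64.6, 120.4]
tcp_rot: [179.9, -0.3, 0.0]
ft_force: [1.3, 0.4, -1.1]
finger_gap: 18.1
grip_force: 29.8
```

```bash
python3 - <<'E'
from h import *
s=r.sense();im,d=r.snapshot('wrist');C=cam('wrist',s);X=cloud(C,d);cv2.imwrite('pics/w10.png',im)
hsv=cv2.cvtColor(im,cv2.COLOR_BGR2HSV)
m=(hsv[...,0]<20)&(hsv[...,1]>110)&(np.hypot(X[...,0]-567.5,X[...,1]+63.5)<42)&(X[...,2]<30)&(X[...,2]>17); q=X[m][:,:2].astype(np.float32); print(m.sum(),cv2.minEnclosingCircle(q),cv2.minAreaRect(q))
rel=X-s['tool_pos']; a=np.hypot(rel[...,0],rel[...,1])<25
for z0,z1 in((-40,-15),(10,25)):
    k=a&(rel[...,2]>z0)&(rel[...,2]<z1);p=rel[k]; print(z0,k.sum(),p.min(0),p.max(0)) if k.any() else 0
E
```

```text
1627 ((568.2804565429688, -63.78971481323242), 34.33639144897461) ((572.3414306640625, -63.44418716430664), (59.32278823852539, 68.42571258544922), 3.762117624282837)
-40 513 [  0.06997689 -14.96254753 -33.64704785] [ 15.03351031  14.55541659 -18.08255908]
10 1885 [-12.48786257 -22.66385576  10.02234548] [10.37778264 22.79794073 24.99453166]
```

View pics/w10.png

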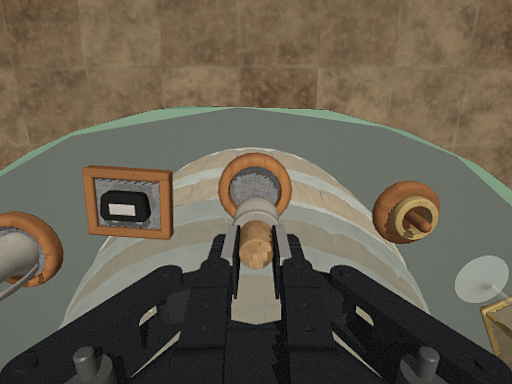

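The stopper hangs upright at (257,225), in line with the small dish at (255,185). The collar is on its post at (415,215). Settle, then lower.

Call:
jog_arm:
  rows:
    - [[0, 0, 20], [0, 0, 0]]
    - [[0, 0, 30], [0, 0, 0]]
    - [[0, 0, 30], [0, 0, 0]]
    - [[0, 0, 30], [0, 0, 0]]
    - [[0, 0, 30], [0, 0, 0]]

```text
time: 27.4
tool_pos: [569.6, -64.7, 87.8]
tcp_rot: [180.0, -0.1, -0.0]
ft_force: [0.2, 1.0, 0.1]
finger_gap: 17.6
grip_force: 29.8
```

```bash
python3 - <<'E'
from h import *
go(568.2,-63.8,50,0)
E
```

```text
at [569.6 -64.7  87.8] [ 1.7999e+02 -7.0000e-02 -1.0000e-02] t 27.4 gap 17.6 -> shift [-1.4 -0.9 37.8] turn [ 0.0002 -0.0013 -0.0003]
```

Call:
jog_arm:
  rows:
    - [[-1.4, -0.9, 10], [0, 0, 0]]
    - [[-1.4, -0.9, 20], [0, 0, 0]]
    - [[-1.4, -0.9, 28], [0, 0, 0]]
    - [[-1.4, -0.9, 33], [0, 0, 0]]
    - [[-1.4, -0.9, 35], [0, 0, 0]]
    - [[-1.4, -0.9, 36], [0, 0, 0]]
    - [[-1.4, -0.9, 36], [0, 0, 0]]
    - [[-1.4, -0.9, 36], [0, 0, 0]]

```text
time: 28.2
tool_pos: [567.9, -63.7, 51.2]
tcp_rot: [180.0, -0.0, -0.0]
ft_force: [-0.7, -0.2, -0.1]
finger_gap: 17.6
grip_force: 29.8
```

Call:
jog_arm:
  rows:
    - [[0, 0, 0.5], [0, 0, 0]]
    - [[0, 0, 1], [0, 0, 0]]
    - [[0, 0, 1], [0, 0, 0]]
    - [[0, 0, 1], [0, 0, 0]]

```text
time: 28.6
tool_pos: [567.6, -63.6, 49.8]
tcp_rot: [180.0, -0.0, -0.0]
ft_force: [1.2, 0.2, -0.7]
finger_gap: 18.1
grip_force: 29.8
```

Call:
jog_arm:
  rows:
    - [[0, 0, 0.5], [0, 0, 0]]
    - [[0, 0, 0.7], [0, 0, 0]]
    - [[0, 0, 0.7], [0, 0, 0]]

```text
time: 28.9
tool_pos: [568.0, -63.7, 49.6]
tcp_rot: [180.0, -0.0, -0.0]
ft_force: [-0.4, -0.3, 3.7]
finger_gap: 17.6
grip_force: 30.3
```

Call:
jog_arm:
  rows:
    - [[0, 0, 0], [0, 0, 0]]
    - [[0, 0, 0], [0, 0, 0]]
    - [[0, 0, 0], [0, 0, 0]]
    - [[0, 0, 0], [0, 0, 0]]
    - [[0, 0, 0], [0, 0, 0]]
    - [[0, 0, -40], [0, 0, 0]]
    - [[0, 0, -90], [0, 0, 0]]
    - [[0, 0, -130], [0, 0, 0]]
    - [[0, 0, -130], [0, 0, 0]]
    - [[0, 0, -130], [0, 0, 0]]
  grip: 45

```text
time: 29.9
tool_pos: [568.6, -63.8, 180.7]
tcp_rot: [180.0, -0.2, -0.0]
ft_force: [-0.4, 0.3, -0.4]
finger_gap: 45.2
grip_force: 0.0
```

Call:
jog_arm:
  rows:
    - [[-60, 0, -50], [0, 0, 0]]
    - [[-60, 0, -50], [0, 0, 0]]
    - [[-60, 0, -50], [0, 0, 0]]
    - [[-60, 0, -50], [0, 0, 0]]
    - [[-60, 0, -50], [0, 0, 0]]

```text
time: 30.4
tool_pos: [507.1, -63.4, 227.2]
tcp_rot: [-180.0, 0.1, -0.0]
ft_force: [0.1, -1.4, -0.5]
finger_gap: 44.6
grip_force: 0.0
```

```bash
python3 - <<'E'
from h import *
s=r.sense();im,d=r.snapshot('wrist');X=cloud(cam('wrist',s),d);cv2.imwrite('pics/w11.png',im)
m=(np.hypot(X[...,0]-568,X[...,1]+64)<20)&(X[...,2]>60)&(X[...,2]<80); p=X[m]; print(m.sum(),np.median(p[:,2]),cv2.minEnclosingCircle(p[:,:2].astype(np.float32)))
hsv=cv2.cvtColor(im,cv2.COLOR_BGR2HSV); H,S,V=[hsv[...,i].astype(int) for i in range(3)]
m=(H>14)&(H<32)&(S>90)&(V>100)&(np.hypot(X[...,0]-541,X[...,1]+217)<27)&(X[...,2]>23)&(X[...,2]<32);p=X[m];print(m.sum(),np.median(p[:,2]),cv2.minEnclosingCircle(p[:,:2].astype(np.float32)))
m=(im.max(2)<60)&(np.abs(X[...,0]-552)<40)&(np.abs(X[...,1]-60)<40)&(X[...,2]<30)&(X[...,2]>20);p=X[m];print(m.sum(),np.percentile(p[:,2],[5,50,95]),cv2.minAreaRect(p[:,:2].astype(np.float32)))
E
```

```text
237 68.8836041014502 ((567.5975341796875, -64.70726013183594), 9.250351905822754)
449 26.5961969023964 ((541.495361328125, -217.81764221191406), 21.851945877075195)
601 [23.19530325 25.45481008 26.64676848] ((552.492919921875, 60.05220413208008), (44.63785171508789, 28.344802856445312), 85.57588195800781)
```

View pics/w11.png

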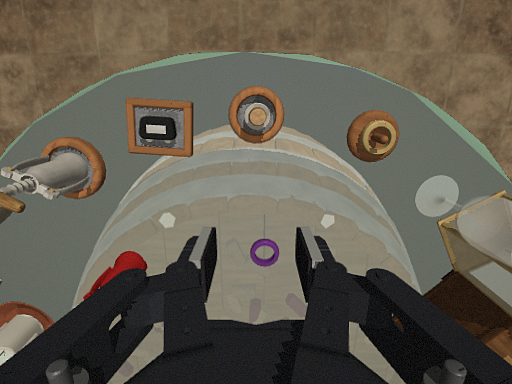

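All four tools are seated: cutter (158,128), stopper (258,115), collar (380,137) and corkscrew (75,172). The gripper is clear, so I'm handing in.

```bash
python3 -c "
from bench import r
print(r.hand_in())"
```

```text
the job is handed in; nothing more can be done
None
```

I handed the job in at about 30 s: the corkscrew, stopper, cutter and collar are on their stands, each measured within about 2 mm of centre, and the beaker and glass were not touched; no verdict came back.

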